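# Find the flush catch and open the reference-part case

### The job

Open the reference-part case on the inspection bench: feel (or look) along the bays of its flat front strip for the one flush push plate that gives, press it fully home with the fingertips so that the lid springs open by itself, then let the plate come back up and take the hand away. Touch down slowly so as not to strike anything, do not force the lid, and leave the hubs, gauges and other things on the bench where they are.

Things in the scene. Friction and masses are not known exactly. Their poses are not given: they have to be found in the camera images.
- case: Flat black case screwed to the bench, 300 x 300 mm, 90 mm high, its top one level surface: a grey front strip 84 mm deep on the robot's side, then a clear lid in an aluminium frame. Origin: centre of its underside. Axes: x from strip to hinge, y left along the strip, z up. The row of bays runs along y at x = -118 mm; the lid's front edge is at x = -65 mm. Rigid: touch it at 30 mm/s or slower.
- bay1 (a point): Centre, at the strip's top face (90 mm up), of bay 1 of 5, each a 47 mm square, 48 mm apart; bay 1 is rightmost seen from the robot. Four bays hold rigid blank plates level with the strip. One, any of them, holds the lid's catch: a 41 mm square push plate, slightly darker, in a 2 mm bezel, its face 2 mm below the strip's. Touch tells it (lower, and it gives), or a close look.
- bay2 (a point): Centre, at the strip's top face (90 mm up), of bay 2 of 5, each a 47 mm square, 48 mm apart; bay 1 is rightmost seen from the robot. As bay 1.
- bay3 (a point): Centre, at the strip's top face (90 mm up), of bay 3 of 5, each a 47 mm square, 48 mm apart; bay 1 is rightmost seen from the robot. As bay 1.
- bay4 (a point): Centre, at the strip's top face (90 mm up), of bay 4 of 5, each a 47 mm square, 48 mm apart; bay 1 is rightmost seen from the robot. As bay 1.
- bay5 (a point): Centre, at the strip's top face (90 mm up), of bay 5 of 5, each a 47 mm square, 48 mm apart; bay 1 is rightmost seen from the robot. As bay 1.
- release (a joint): How far the catch's push plate is pressed down, in m: 0 at rest, 0.006 fully home. It springs back when let go. It starts to move at about 1.8 N and takes about 5 N to go fully home; the lid is let go at about 4.5 mm.
- lid (a joint): Opening angle of the lid in rad: 0 shut and latched, 1.25 fully open. The lid (201 mm long, 296 mm wide) is hinged on the case's far side and a spring swings it slowly up (about 2 s) and keeps it open once the catch has let go; it must not be pried.
- hub_a: Loose damper hub, black with a steel face, 62 mm across and 40 mm high, standing on the bench left of the case. Origin: centre of its underside. A bystander.
- hub_b: The same kind of loose hub, right of the case. Origin: centre of its underside. A bystander.
- ring_gauge: Loose steel ring gauge, 60 mm across, 18 mm high, flat on the bench right of the case's strip. Origin: centre of its underside. A bystander.
- marker: Loose white and yellow marker pen, 135 mm long along its y axis, 17 mm high, lying before the case on the robot's side. Origin: its middle, on the bench. A bystander.
- caliper: Loose digital caliper, 235 mm long along its x axis, 14 mm high, lying on the right of the bench. Origin: its middle, on the bench. A bystander.
- oil_bottle: Loose white squeeze bottle, 48 mm across, 120 mm high, standing on the right of the bench. Origin: centre of its underside. A bystander.

How it is judged:
By the outcome, as a careful person would: the job done as asked, in the order asked, and still so for the second after the job is handed in, with the robot touching nothing.
It also fails if it takes over 42 s, if anything falls off the work surface, if the arm or the gripper's body presses on something with over 40 N, if the wrist force passes 120 N, or if a joint passes its speed limit or range.

### The arm

A 6-joint arm with a two-finger parallel gripper is mounted at the origin on the work surface. World frame = base frame: x ahead of the robot, y to its left, z up, the work surface at z = 0. Lengths are in mm, angles in rad, forces in N, time in s.
With the tool pointing down it reaches from about 275 to 1000 mm from the base axis. Payload 8.4 kg.
Tool frame: the origin (TCP) lies at the very end of the fingers, on their centre line; the grasp point (between the pads) lies 19 mm behind it; z points along the fingers, y is the direction in which the jaws open and shut (so a half turn about z gives the same grasp; the last joint's range is limited). The gripper opens to 85 mm and grips with 20 to 120 N. Pads are 22 mm wide; open, the fingers measure 114 mm over their backs; the gripper's body (76 mm by 85 mm) begins 54 mm behind the grasp point. The pads swing forward as they close: fully open they stand 13 mm farther back than shut.
Start: joints at [1.303, 0.353, 1.633, -0, 1.155, -0.002], TCP at [164.174, 603.054, 231.281] pointing down, gripper open.
Joint ranges: [-2.63, 2.63], [-0.92, 2.1], [0.06, 2.66], [-1.3, 4.44], [0, 2.69], [-3.02, 3.02]. Speed limits (rad/s): [2.22, 2.22, 2.79, 3.14, 3.14, 3.14].

### API

Orientations are given as [roll, pitch, yaw] about the fixed x, y, z axes, in that order (R = Rz(yaw) Ry(pitch) Rx(roll)).
In Python, from rig import r gives the robot as it stands.
- The arm moves only by the tool move_arm, never from a script. Its argument "increments" is a list of rows, each an object of numbers: "tx", "ty", "tz": the shift along the tool's x, y, z in cm; "rx", "ry", "rz": the turn, a rotation vector about the tool's x, y, z in degrees; "gripper": the gripper's target within -1 to 1 (fully open at 1, half-way at 0, shut at -1). A call has 1 to 12 rows; each row shifts and turns the commanded pose from where the row before left it, along the tool's axes as they then stand; what a row does not reach is not made up. A row lasts 1/10 s, in which the tool goes at most 50 mm and 8.59 degrees, less where a joint would pass 70% of its speed; a pose out of reach is approached as far as the arm can. A call is refused whole if a number of a shift passes 5 or a number of a turn 8.59, either way. A call with a gripper value outside its range is refused whole. The fingers move at their own pace and stop on an object; "squeeze" is the grip in N (left out, the last holds). Time passes only in rows, so rows that do not move let the fingers close. It gives the time, the measured TCP pose, the force and the opening at its end, in the units of the state.
- r.sense(): the state, without advancing time (a new reading comes with each control period).
- r.grab_frame(name): name is "scene" or "top" or "wrist"; returns (picture, depth): 420x560x3 uint8, red, green, blue; 420x560 float32, mm along the optical axis (not along the pixel's ray), 0 where there is no reading.
- r.camera_model(name): a dict with "fx", "fy", "cx", "cy" (pixels), "R" (3x3) and "t" (3): a world point X has camera coordinates R X + t; the wrist camera has in their place "hand_eye" (4x4, takes a point from camera to tool coordinates, whose origin is the TCP and whose axes are the flange's). Camera axes: x right, y down, z forward; pixel columns grow to the right and rows downward; lengths in mm; the calibration is good to about 2 mm. A picture is of the moment at which its call begins: read the wrist's pose just before it. camera_model takes no time and is no camera call.
- r.sign_off(): hands the job in, once; it reports no verdict.
Trained networks look in the newest picture that a camera, given by its name, has taken for a name from the list of things; names that differ only in an ending like _2 or _b are one class to them, and where a whole thing is asked for, a point or a joint stands for the part that bears it (a point fixed in the world has none). Each returns a list of dicts, best first, with "confidence" (0 to 1); they miss things now and then, are a little off and sometimes report something else, mostly with a low value. They report only what shows in the picture. A call takes as long as a camera call.
- r.cut_out(query, camera): "mask" (420x560 bool, what is visible of it) and "bbox" ([left, top, right, bottom] in pixels, round what is visible of it).
- r.place_of(query, camera): "location" ([row, column] in pixels: a listed point, or the origin of a listed thing).
The state is a dict: "clock": time; "qpos": joint angles; "qvel": joint speeds; "joint_efforts": joint torques, N m; "eef_pos": TCP position; "tcp_rot": TCP orientation; "contact_force": force on the tool from outside, world axes, zero at the start; "wrist_torque": the same for the moment, N m; "opening": opening from 0.0 (shut) to 1.0 (fully open).
Only numpy, scipy, OpenCV 4.12 (cv2) and the standard library are available. Lean on these libraries where they do the work, as an engineer would, in place of code of your own. Each camera call takes 0.05 s, during which the arm holds its last target. There are 200 camera calls.

## Working session

There is one attempt and no reset: what is moved stays moved. The work goes in short steps, Python scripts to look and compute and a tool call to move; the robot and the scene stay as the last step left them, time stands still between calls to the robot, and variables do not carry over. Pictures are saved under pics/ and viewed, about 8 in all and at most 12, crops included, and the job is handed in when it is done.

Besides the shell and the picture viewer there is one more tool, called by a JSON object that holds its "method" and its "body". move_arm: Moves the arm, as the interface text tells. Its arguments: {"type":"object","properties":{"increments":{"type":"array","items":{"type":"object","properties":{"tx":{"type":"number"},"ty":{"type":"number"},"tz":{"type":"number"},"rx":{"type":"number"},"ry":{"type":"number"},"rz":{"type":"number"},"gripper":{"type":"number"}}}},"squeeze":{"type":"number"}},"required":["increments"]}

```bash
mkdir -p pics
cat > h.py <<'E'
import numpy as np, cv2
from rig import r
def world(cam,d,rc,z=None):
    m=r.camera_model(cam); row,col=rc
    ray=np.array([(col-m['cx'])/m['fx'],(row-m['cy'])/m['fy'],1])
    R=np.array(m['R']);t=np.array(m['t'])
    if z is None:
        i,j=int(round(row)),int(round(col)); p=d[max(0,i-2):i+3,max(0,j-2):j+3]; p=p[p>0]
        return R.T@(ray*np.median(p)-t)
    o=-R.T@t; v=R.T@ray
    return o+v*(z-o[2])/v[2]
def save(n,im): cv2.imwrite('pics/'+n+'.png',im[:,:,::-1])
E
python3 - <<'E'
from h import *
s=r.sense(); print(s['clock'],s['eef_pos'],s['tcp_rot'],s['contact_force'],s['opening'])
im,d=r.grab_frame('top'); save('top',im); np.save('top_d.npy',d)
for q in ['bay1','bay3','bay5','case']:
    for x in r.place_of(q,'top')[:1]:
        print(q,x['confidence'],x['location'],world('top',d,x['location']).round(1),world('top',d,x['location'],0 if q=='case' else 90).round(1))
E
```

```text
0.0 [164.05069204 602.58936271 230.56907368] [-3.14020359e+00  4.73350821e-06  2.87578480e+00] [ 0.05770531 -0.25601538  0.57875984] 0.9983643814815266
bay1 0.95 [246.9, 218.1] [497.8  59.6  91.7] [497.9  59.8  90. ]
bay3 0.95 [246.9, 218.1] [497.8  59.6  91.7] [497.9  59.8  90. ]
bay5 0.95 [246.9, 218.1] [497.8  59.6  91.7] [497.9  59.8  90. ]
case 0.74 [210.9, 256.7] [586.  -27.5  89.4] [599.4 -22.5   0. ]
```

View pics/top.png

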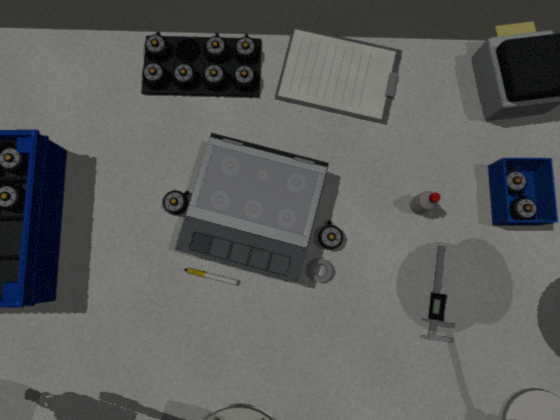

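The top view shows the case yawed slightly, with the bays in a row from about (row 242, col 201) to (263, 280). The leftmost (bay 5) looks darker. I'll check it closer up.

Run:
```python
from h import *
im,d=r.grab_frame('top')
P=[]
for x in r.place_of('bay1','top'):
    print(x['confidence'],x['location'],world('top',d,x['location'],90).round(1)); 
c=im[225:280,170:315]; c=cv2.resize(cv2.convertScaleAbs(c,alpha=2.2),None,fx=5,fy=5,interpolation=cv2.INTER_CUBIC)
im2,_=r.grab_frame('scene')
m=r.camera_model('scene')
save('crop',c);save('scene',im2)
for rc in [(242,201),(247,221),(252.5,241),(258,260.5),(263,280)]:
    i,j=int(rc[0]),int(rc[1]); p=im[i-4:i+5,j-4:j+5].reshape(-1,3).mean(0)
    dd=d[i-3:i+4,j-3:j+4]
    print(rc,world('top',d,rc,90).round(1),p.round(1),dd.mean().round(2))
# case corner fit: top surface ~90 mm
R=np.array(m['R'])
mt=r.camera_model('top');jj,ii=np.meshgrid(np.arange(560),np.arange(420))
pts=np.stack([(jj-mt['cx'])/mt['fx']*d,(ii-mt['cy'])/mt['fy']*d,d],-1)-np.array(mt['t']);W=pts@np.array(mt['R'])
M=(abs(W[...,2]-90)<8)&(d>0)&(abs(W[...,0]-590)<230)&(abs(W[...,1]+20)<230)
n,l,st,_=cv2.connectedComponentsWithStats(M.astype('uint8'));k=1+st[1:,4].argmax()
print(cv2.minAreaRect(W[l==k][:,:2].astype('float32')),np.median(W[l==k][:,2]))
```

```text
0.83 [258.5, 260.0] [473.7 -39.4  90. ]
0.83 [247.8, 217.8] [495.8  60.4  90. ]
0.7 [239.7, 198.4] [513.5 107.   90. ]
(242, 201) [508.2 100.6  90. ] [41.4 45.6 46.5] 964.93
(247, 221) [497.9  53.   90. ] [54.5 58.1 59.2] 961.08
(252.5, 241) [486.4   5.6  90. ] [53.5 57.9 58.5] 959.13
(258, 260.5) [474.9 -40.5  90. ] [53.9 57.5 58.6] 937.66
(263, 280) [464.7 -86.4  90. ] [53.7 57.5 58.7] 955.42
((599.8036499023438, -18.429672241210938), (300.7331237792969, 300.0088195800781), 76.60485076904297) 89.56126394811642
```

View pics/crop.png

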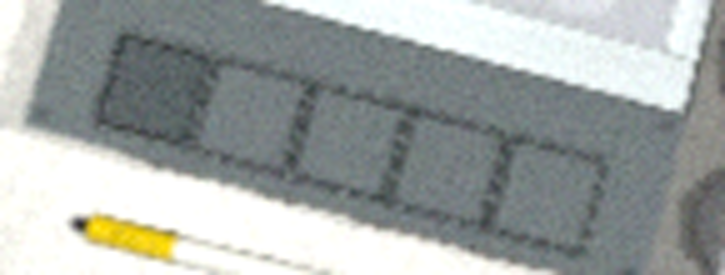

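View pics/scene.png

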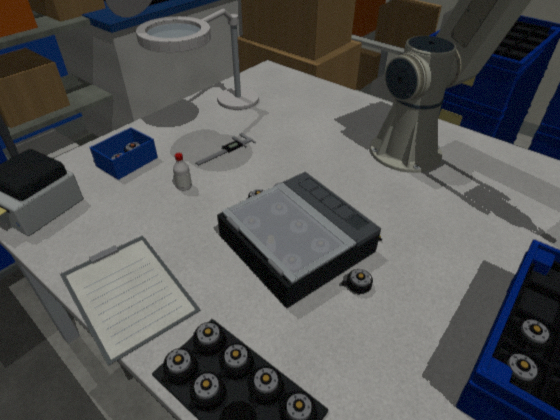

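Bay 5 (leftmost) is clearly darker, at crop (150, 90). The marker lies in front of it. The depth fit gives the case centre as (600, -18) at yaw -13.4°, top 89.6 mm, and 300 x 300 mm, as specified. Next I'll check the obstacle heights on the way and where the wrist camera is mounted.

Run:
```python
from h import *
print(np.array(r.camera_model('wrist')['hand_eye']).round(2))
d=np.load('top_d.npy');mt=r.camera_model('top');jj,ii=np.meshgrid(np.arange(560),np.arange(420))
W=(np.stack([(jj-mt['cx'])/mt['fx']*d,(ii-mt['cy'])/mt['fy']*d,d],-1)-np.array(mt['t']))@np.array(mt['R'])
b=(d>0)&(W[...,1]>380)&(W[...,0]>250)&(W[...,0]<700)&(W[...,2]>40)
print('bin',W[b].min(0),W[b].max(0))
s=r.sense();p=np.array(s['eef_pos'][:2]);y=s['tcp_rot'][2]
a=np.radians(-13.4);c=np.array([599.8,-18.4])
t=c+np.array([[np.cos(a),-np.sin(a)],[np.sin(a),np.cos(a)]])@[-119,96]
D=t-p;print(t,'tool',D@[np.cos(y),np.sin(y)],D@[np.sin(y),-np.cos(y)])
```

```text
[[   0.     -0.97   -0.26   65.11]
 [   1.      0.      0.      0.16]
 [  -0.     -0.26    0.97 -142.97]
 [   0.      0.      0.      1.  ]]
bin [351.28218236 466.10840944  40.05120419] [699.91908894 585.34710067 153.5921735 ]
[506.28746923 102.56448482] tool -461.5713391879879 -393.00319522046436
```

{"method": "move_arm", "body": {"increments": [{"tx": -1.0, "ty": -1.5, "gripper": -1}, {"tx": -1.5, "ty": -2.5}, {"tx": -2.5, "ty": -2.5}, {"tx": -2.5, "ty": -2.5}, {"tx": -2.5, "ty": -2.5}, {"tx": -2.5, "ty": -2.5}, {"tx": -2.5, "ty": -2.5}, {"tx": -2.5, "ty": -2.5}, {"tx": -2.5, "ty": -2.5}, {"tx": -2.5, "ty": -2.5}, {"tx": -2.5, "ty": -2.5}, {"tx": -2.5, "ty": -2.5}], "squeeze": 20}}

```text
invalid input
```

{"method": "move_arm", "body": {"increments": [{"tx": -2.5, "ty": -2.5}, {"tx": -2.5, "ty": -2.5}, {"tx": -2.5, "ty": -2.5}, {"tx": -2.5, "ty": -2.0}, {"tx": -2.5, "ty": -0.8, "rz": -1.8}, {"tx": -2.5}, {"tx": -2.5}, {"tx": -1.1}, {}]}}

```text
invalid input
```

Run:
```python
from h import *
s=r.sense(); print(s['clock'],s['eef_pos'],s['tcp_rot'],s['contact_force'],s['opening'])
im,d=r.grab_frame('wrist'); save('w1',cv2.convertScaleAbs(im,alpha=1.8))
m=r.camera_model('wrist');H=np.array(m['hand_eye']);y=s['tcp_rot']
from scipy.spatial.transform import Rotation as Ro
R=Ro.from_euler('xyz',y).as_matrix()
print('place')
for x in r.place_of('bay5','wrist'):
    v,u=x['location']; ray=R@H[:3,:3]@[(u-m['cx'])/m['fx'],(v-m['cy'])/m['fy'],1]; o=R@H[:3,3]+s['eef_pos']
    print(x['confidence'],x['location'],(o+ray*(90-o[2])/ray[2]).round(1))
jj,ii=np.meshgrid(np.arange(560),np.arange(420))
C=np.stack([(jj-m['cx'])/m['fx']*d,(ii-m['cy'])/m['fy']*d,d],-1)
W=(C@H[:3,:3].T+H[:3,3])@R.T+s['eef_pos']
a=np.radians(-13.4);A=np.array([[np.cos(a),-np.sin(a)],[np.sin(a),np.cos(a)]])
L=(W[...,:2]-[599.8,-18.4])@A
for k in range(1,6):
    q=(d>0)&(abs(L[...,0]+118)<15)&(abs(L[...,1]-48*(k-3))<15)&(abs(W[...,2]-90)<15)
    print(k,q.sum(),W[q][:,2].mean(),im[q].mean())
```

```text
0.4 [164.15764832 603.01108363 231.20401182] [-3.14144963e+00  6.27404151e-07  2.87579707e+00] [-0.11553256 -0.76268704 -0.46406901] 0.9960331023803215
place
1 0 nan nan
2 0 nan nan
3 0 nan nan
4 0 nan nan
5 0 nan nan<stdin>:18: RuntimeWarning: Mean of empty slice.
  ret = ret.dtype.type(ret / rcount)
```

View pics/w1.png

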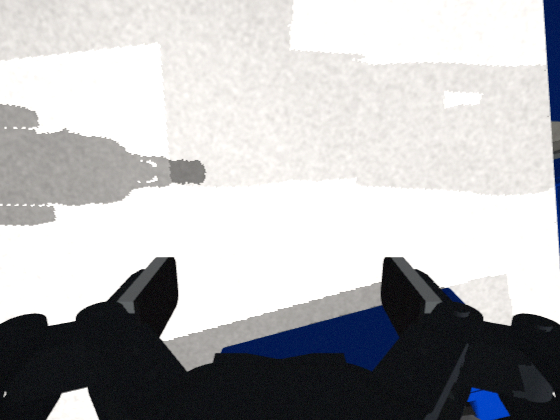

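Both moves were refused, so this picture only shows the start pose with the open fingers over the bench. I'll resend with every row complete.

{"method": "move_arm", "body": {"increments": [{"tx": -1.0, "ty": -1.5, "tz": 0, "rx": 0, "ry": 0, "rz": 0, "gripper": -1}, {"tx": -1.5, "ty": -2.5, "tz": 0, "rx": 0, "ry": 0, "rz": 0, "gripper": -1}, {"tx": -2.5, "ty": -2.5, "tz": 0, "rx": 0, "ry": 0, "rz": 0, "gripper": -1}, {"tx": -2.5, "ty": -2.5, "tz": 0, "rx": 0, "ry": 0, "rz": 0, "gripper": -1}, {"tx": -2.5, "ty": -2.5, "tz": 0, "rx": 0, "ry": 0, "rz": 0, "gripper": -1}, {"tx": -2.5, "ty": -2.5, "tz": 0, "rx": 0, "ry": 0, "rz": 0, "gripper": -1}, {"tx": -2.5, "ty": -2.5, "tz": 0, "rx": 0, "ry": 0, "rz": 0, "gripper": -1}, {"tx": -2.5, "ty": -2.5, "tz": 0, "rx": 0, "ry": 0, "rz": 0, "gripper": -1}, {"tx": -2.5, "ty": -2.5, "tz": 0, "rx": 0, "ry": 0, "rz": 0, "gripper": -1}, {"tx": -2.5, "ty": -2.5, "tz": 0, "rx": 0, "ry": 0, "rz": 0, "gripper": -1}, {"tx": -2.5, "ty": -2.5, "tz": 0, "rx": 0, "ry": 0, "rz": 0, "gripper": -1}, {"tx": -2.5, "ty": -2.5, "tz": 0, "rx": 0, "ry": 0, "rz": 0, "gripper": -1}], "squeeze": 20}}

```text
clock: 1.7
eef_pos: [353.9, 249.8, 231.5]
tcp_rot: [3.141, 0.0, 2.876]
contact_force: [0.6, -0.1, -1.2]
opening: 0.001
```

{"method": "move_arm", "body": {"increments": [{"tx": -2.5, "ty": -2.0, "tz": 0, "rx": 0, "ry": 0, "rz": 0, "gripper": -1}, {"tx": -2.5, "ty": -2.0, "tz": 0, "rx": 0, "ry": 0, "rz": 0, "gripper": -1}, {"tx": -2.5, "ty": -1.5, "tz": 0, "rx": 0, "ry": 0, "rz": 0, "gripper": -1}, {"tx": -2.5, "ty": -1.5, "tz": 0, "rx": 0, "ry": 0, "rz": 0, "gripper": -1}, {"tx": -2.5, "ty": -1.2, "tz": 0, "rx": 0, "ry": 0, "rz": 0, "gripper": -1}, {"tx": -2.5, "ty": -1.0, "tz": 0, "rx": 0, "ry": 0, "rz": 0, "gripper": -1}, {"tx": -2.0, "ty": -0.7, "tz": 0, "rx": 0, "ry": 0, "rz": 0, "gripper": -1}, {"tx": -1.6, "ty": -0.3, "tz": 0, "rx": 0, "ry": 0, "rz": -1.8, "gripper": -1}, {"tx": 0, "ty": 0, "tz": 0, "rx": 0, "ry": 0, "rz": 0, "gripper": -1}, {"tx": 0, "ty": 0, "tz": 0, "rx": 0, "ry": 0, "rz": 0, "gripper": -1}]}}

```text
clock: 2.7
eef_pos: [505.6, 103.7, 231.1]
tcp_rot: [-3.141, -0.001, 2.906]
contact_force: [0.1, -0.4, -0.7]
opening: -0.0
```

```bash
cat > w.py <<'E'
from h import *
import sys
from scipy.spatial.transform import Rotation as Ro
s=r.sense(); print(s['clock'],s['eef_pos'],s['tcp_rot'],s['contact_force'],s['opening'])
im,d=r.grab_frame('wrist'); save(sys.argv[1],cv2.convertScaleAbs(im,alpha=1.8))
m=r.camera_model('wrist');H=np.array(m['hand_eye']);R=Ro.from_euler('xyz',s['tcp_rot']).as_matrix()
for x in r.place_of('bay5','wrist'):
    v,u=x['location']; ray=R@H[:3,:3]@[(u-m['cx'])/m['fx'],(v-m['cy'])/m['fy'],1]; o=R@H[:3,3]+s['eef_pos']
    print(x['confidence'],x['location'],(o+ray*(90-o[2])/ray[2]).round(1))
jj,ii=np.meshgrid(np.arange(560),np.arange(420))
C=np.stack([(jj-m['cx'])/m['fx']*d,(ii-m['cy'])/m['fy']*d,d],-1)
W=(C@H[:3,:3].T+H[:3,3])@R.T+s['eef_pos']
a=np.radians(-13.4);A=np.array([[np.cos(a),-np.sin(a)],[np.sin(a),np.cos(a)]])
L=(W[...,:2]-[599.8,-18.4])@A
for k in range(1,6):
    q=(d>0)&(abs(L[...,0]+118)<15)&(abs(L[...,1]-48*(k-3))<15)&(abs(W[...,2]-90)<15)
    if q.sum(): print(k,q.sum(),W[q][:,2].mean(),im[q].mean())
E
python3 w.py w2
```

```text
2.7 [505.60098384 103.71568546 231.09367333] [-3.14147456e+00 -7.41116143e-04  2.90585053e+00] [ 0.10240121 -0.3672489  -0.6662842 ] -0.0003594424368426566
1 1182 90.31645597029592 65.95234066553863
2 1181 90.33760638993178 68.5760654812306
3 1191 90.37295763464623 78.98348726560313
4 1184 90.38704825276348 104.38231981981981
5 1168 88.40493604967807 83.58847031963471
```

View pics/w2.png

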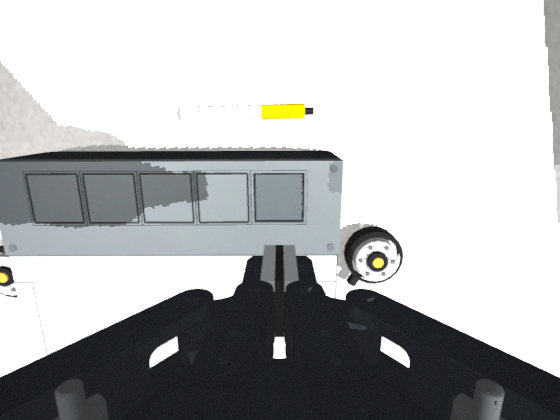

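Bay 5 is confirmed: a darker plate with a bezel at about (row 197, col 279), about 2 mm below the others by depth. I'll check its centre, then descend.

Run:
```python
from h import *
from scipy.spatial.transform import Rotation as Ro
s=r.sense();m=r.camera_model('wrist');H=np.array(m['hand_eye']);R=Ro.from_euler('xyz',s['tcp_rot']).as_matrix()
o=R@H[:3,3]+s['eef_pos']
for v,u in [(197,279),(197,255),(197,304),(172,279),(222,279)]:
    ray=R@H[:3,:3]@[(u-m['cx'])/m['fx'],(v-m['cy'])/m['fy'],1]; p=o+ray*(89-o[2])/ray[2]; print(p.round(1),(R.T@(p-s['eef_pos'])).round(1))
```

```text
[507.9 103.7  89. ] [ -2.8   0.2 142.2]
[503.1  83.5  89. ] [ -2.8 -20.5 142.2]
[512.9 124.7  89. ] [ -2.8  21.8 142.2]
[486.7 108.7  89. ] [ 18.9   0.2 142.2]
[529.9  98.4  89. ] [-25.4   0.2 142.2]
```

{"method": "move_arm", "body": {"increments": [{"tx": 0, "ty": 0, "tz": 1.0, "rx": 0, "ry": 0, "rz": 0, "gripper": -1}, {"tx": 0, "ty": 0, "tz": 1.5, "rx": 0, "ry": 0, "rz": 0, "gripper": -1}, {"tx": 0, "ty": 0, "tz": 1.5, "rx": 0, "ry": 0, "rz": 0, "gripper": -1}, {"tx": 0, "ty": 0, "tz": 1.5, "rx": 0, "ry": 0, "rz": 0, "gripper": -1}, {"tx": 0, "ty": 0, "tz": 1.5, "rx": 0, "ry": 0, "rz": 0, "gripper": -1}, {"tx": 0, "ty": 0, "tz": 1.5, "rx": 0, "ry": 0, "rz": 0, "gripper": -1}, {"tx": 0, "ty": 0, "tz": 1.5, "rx": 0, "ry": 0, "rz": 0, "gripper": -1}, {"tx": 0, "ty": 0, "tz": 1.5, "rx": 0, "ry": 0, "rz": 0, "gripper": -1}, {"tx": 0, "ty": 0, "tz": 1.0, "rx": 0, "ry": 0, "rz": 0, "gripper": -1}, {"tx": 0, "ty": 0, "tz": 0, "rx": 0, "ry": 0, "rz": 0, "gripper": -1}]}}

```text
clock: 3.8
eef_pos: [504.6, 103.8, 104.8]
tcp_rot: [-3.14, -0.002, 2.908]
contact_force: [-0.3, 0.2, 0.8]
opening: -0.002
```

{"method": "move_arm", "body": {"increments": [{"tx": -0.2, "ty": 0, "tz": 0.2, "rx": 0, "ry": 0, "rz": 0, "gripper": -1}, {"tx": 0, "ty": 0, "tz": 0.2, "rx": 0, "ry": 0, "rz": 0, "gripper": -1}, {"tx": 0, "ty": 0, "tz": 0.2, "rx": 0, "ry": 0, "rz": 0, "gripper": -1}, {"tx": 0, "ty": 0, "tz": 0.2, "rx": 0, "ry": 0, "rz": 0, "gripper": -1}, {"tx": 0, "ty": 0, "tz": 0.2, "rx": 0, "ry": 0, "rz": 0, "gripper": -1}, {"tx": 0, "ty": 0, "tz": 0.1, "rx": 0, "ry": 0, "rz": 0, "gripper": -1}, {"tx": 0, "ty": 0, "tz": 0.1, "rx": 0, "ry": 0, "rz": 0, "gripper": -1}, {"tx": 0, "ty": 0, "tz": 0.1, "rx": 0, "ry": 0, "rz": 0, "gripper": -1}, {"tx": 0, "ty": 0, "tz": 0.1, "rx": 0, "ry": 0, "rz": 0, "gripper": -1}, {"tx": 0, "ty": 0, "tz": 0.1, "rx": 0, "ry": 0, "rz": 0, "gripper": -1}, {"tx": 0, "ty": 0, "tz": 0, "rx": 0, "ry": 0, "rz": 0, "gripper": -1}, {"tx": 0, "ty": 0, "tz": 0, "rx": 0, "ry": 0, "rz": 0, "gripper": -1}]}}

```text
clock: 5.0
eef_pos: [508.0, 103.3, 91.3]
tcp_rot: [-3.142, -0.0, 2.907]
contact_force: [-0.7, -0.3, -0.4]
opening: -0.002
```

{"method": "move_arm", "body": {"increments": [{"tx": 0, "ty": 0, "tz": 0.1, "rx": 0, "ry": 0, "rz": 0, "gripper": -1}, {"tx": 0, "ty": 0, "tz": 0.1, "rx": 0, "ry": 0, "rz": 0, "gripper": -1}, {"tx": 0, "ty": 0, "tz": 0.1, "rx": 0, "ry": 0, "rz": 0, "gripper": -1}, {"tx": 0, "ty": 0, "tz": 0, "rx": 0, "ry": 0, "rz": 0, "gripper": -1}, {"tx": 0, "ty": 0, "tz": 0, "rx": 0, "ry": 0, "rz": 0, "gripper": -1}]}}

```text
clock: 5.5
eef_pos: [507.9, 103.2, 88.2]
tcp_rot: [-3.142, -0.0, 2.907]
contact_force: [-0.4, 0.1, 0.2]
opening: -0.002
```

Level with the plate face and no force yet. Pressing 1 mm per row from here.

{"method": "move_arm", "body": {"increments": [{"tx": 0, "ty": 0, "tz": 0.1, "rx": 0, "ry": 0, "rz": 0, "gripper": -1}, {"tx": 0, "ty": 0, "tz": 0.1, "rx": 0, "ry": 0, "rz": 0, "gripper": -1}, {"tx": 0, "ty": 0, "tz": 0.1, "rx": 0, "ry": 0, "rz": 0, "gripper": -1}, {"tx": 0, "ty": 0, "tz": 0, "rx": 0, "ry": 0, "rz": 0, "gripper": -1}, {"tx": 0, "ty": 0, "tz": 0, "rx": 0, "ry": 0, "rz": 0, "gripper": -1}]}}

```text
clock: 6.0
eef_pos: [508.0, 103.3, 85.2]
tcp_rot: [3.142, 0.0, 2.907]
contact_force: [-0.4, -0.2, 0.9]
opening: 0.002
```

{"method": "move_arm", "body": {"increments": [{"tx": 0, "ty": 0, "tz": 0.1, "rx": 0, "ry": 0, "rz": 0, "gripper": -1}, {"tx": 0, "ty": 0, "tz": 0.1, "rx": 0, "ry": 0, "rz": 0, "gripper": -1}, {"tx": 0, "ty": 0, "tz": 0.05, "rx": 0, "ry": 0, "rz": 0, "gripper": -1}, {"tx": 0, "ty": 0, "tz": 0, "rx": 0, "ry": 0, "rz": 0, "gripper": -1}, {"tx": 0, "ty": 0, "tz": 0, "rx": 0, "ry": 0, "rz": 0, "gripper": -1}]}}

```text
clock: 6.5
eef_pos: [508.0, 103.3, 82.9]
tcp_rot: [3.142, 0.0, 2.907]
contact_force: [-1.0, -0.3, 4.0]
opening: -0.001
```

{"method": "move_arm", "body": {"increments": [{"tx": 0, "ty": 0, "tz": 0.05, "rx": 0, "ry": 0, "rz": 0, "gripper": -1}, {"tx": 0, "ty": 0, "tz": 0.05, "rx": 0, "ry": 0, "rz": 0, "gripper": -1}, {"tx": 0, "ty": 0, "tz": 0, "rx": 0, "ry": 0, "rz": 0, "gripper": -1}, {"tx": 0, "ty": 0, "tz": 0, "rx": 0, "ry": 0, "rz": 0, "gripper": -1}]}}

```text
clock: 6.9
eef_pos: [508.0, 103.3, 82.0]
tcp_rot: [3.142, 0.0, 2.907]
contact_force: [-2.1, 0.4, 7.5]
opening: -0.002
```

{"method": "move_arm", "body": {"increments": [{"tx": 0, "ty": 0, "tz": 0.05, "rx": 0, "ry": 0, "rz": 0, "gripper": -1}, {"tx": 0, "ty": 0, "tz": 0, "rx": 0, "ry": 0, "rz": 0, "gripper": -1}, {"tx": 0, "ty": 0, "tz": 0, "rx": 0, "ry": 0, "rz": 0, "gripper": -1}]}}

```text
clock: 7.2
eef_pos: [508.1, 103.3, 81.9]
tcp_rot: [3.142, 0.0, 2.907]
contact_force: [-2.9, -1.0, 12.4]
opening: 0.002
```

Run:
```python
from h import *
print(r.sense()['contact_force'])
im2,_=r.grab_frame('scene');save('scene2',im2[150:320,180:420].repeat(3,0).repeat(3,1))
```

```text
[-2.91569763 -0.9806058  12.41419041]
```

View pics/scene2.png

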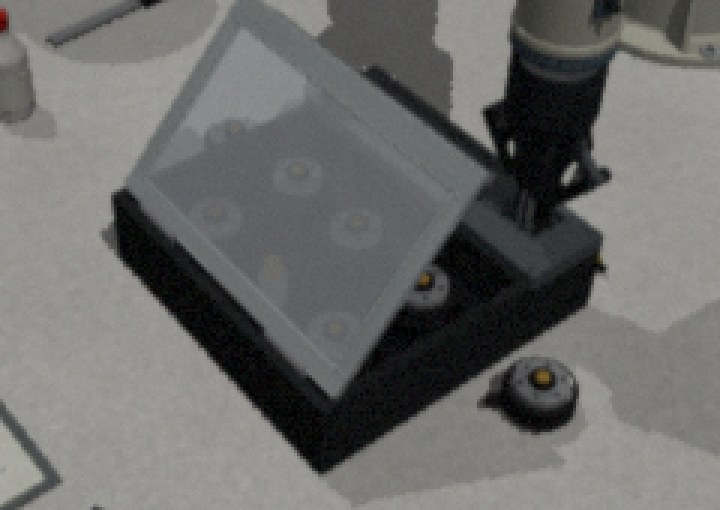

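The plate bottomed out at 12 N and the lid (crop centre about (300, 200)) is already swinging up, well clear of the gripper. Now I'll lift off slowly, then back away toward the robot.

{"method": "move_arm", "body": {"increments": [{"tx": 0, "ty": 0, "tz": -0.2, "rx": 0, "ry": 0, "rz": 0, "gripper": -1}, {"tx": 0, "ty": 0, "tz": -0.2, "rx": 0, "ry": 0, "rz": 0, "gripper": -1}, {"tx": 0, "ty": 0, "tz": -0.2, "rx": 0, "ry": 0, "rz": 0, "gripper": -1}, {"tx": 0, "ty": 0, "tz": -0.3, "rx": 0, "ry": 0, "rz": 0, "gripper": -1}, {"tx": 0, "ty": 0, "tz": -0.4, "rx": 0, "ry": 0, "rz": 0, "gripper": -1}, {"tx": 0, "ty": 0, "tz": -0.7, "rx": 0, "ry": 0, "rz": 0, "gripper": -1}, {"tx": 0.5, "ty": 0, "tz": -1, "rx": 0, "ry": 0, "rz": 0, "gripper": -1}, {"tx": 1, "ty": 0, "tz": -1.5, "rx": 0, "ry": 0, "rz": 0, "gripper": -1}, {"tx": 1.5, "ty": 0, "tz": -1.5, "rx": 0, "ry": 0, "rz": 0, "gripper": -1}, {"tx": 1.5, "ty": 0, "tz": -1.5, "rx": 0, "ry": 0, "rz": 0, "gripper": -1}, {"tx": 1.5, "ty": 0, "tz": -1.5, "rx": 0, "ry": 0, "rz": 0, "gripper": -1}, {"tx": 1.5, "ty": 0, "tz": -1.5, "rx": 0, "ry": 0, "rz": 0, "gripper": -1}]}}

```text
clock: 8.45
eef_pos: [434.1, 120.8, 187.5]
tcp_rot: [3.141, 0.0, 2.907]
contact_force: [0.4, 0.6, 0.0]
opening: 0.002
```

{"method": "move_arm", "body": {"increments": [{"tx": 1.5, "ty": 0, "tz": -1, "rx": 0, "ry": 0, "rz": 0, "gripper": -1}, {"tx": 1.0, "ty": 0, "tz": -0.5, "rx": 0, "ry": 0, "rz": 0, "gripper": -1}, {"tx": 0, "ty": 0, "tz": 0, "rx": 0, "ry": 0, "rz": 0, "gripper": -1}, {"tx": 0, "ty": 0, "tz": 0, "rx": 0, "ry": 0, "rz": 0, "gripper": -1}, {"tx": 0, "ty": 0, "tz": 0, "rx": 0, "ry": 0, "rz": 0, "gripper": -1}, {"tx": 0, "ty": 0, "tz": 0, "rx": 0, "ry": 0, "rz": 0, "gripper": -1}, {"tx": 0, "ty": 0, "tz": 0, "rx": 0, "ry": 0, "rz": 0, "gripper": -1}, {"tx": 0, "ty": 0, "tz": 0, "rx": 0, "ry": 0, "rz": 0, "gripper": -1}, {"tx": 0, "ty": 0, "tz": 0, "rx": 0, "ry": 0, "rz": 0, "gripper": -1}]}}

```text
clock: 9.35
eef_pos: [410.7, 126.4, 201.1]
tcp_rot: [-3.141, -0.0, 2.907]
contact_force: [0.9, 0.8, 0.2]
opening: 0.001
```

```bash
python3 w.py w3
python3 - <<'E'
from h import *
im2,_=r.grab_frame('scene');save('scene3',im2)
E
```

```text
9.35 [410.72636302 126.42844563 201.10275485] [-3.14137248e+00 -3.14751541e-04  2.90712188e+00] [0.85547048 0.83396062 0.19498013] 0.001342891453452979
1 1101 90.32329369590141 86.37935210414774
2 879 90.31434307061309 86.88092529389458
3 68 90.23196464528327 82.5
```

View pics/scene3.png

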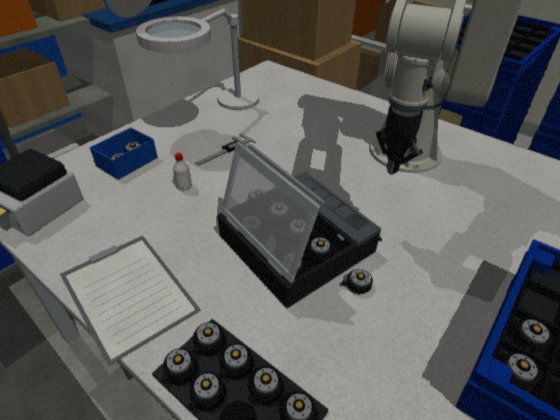

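The lid stands open at about (row 215, col 270), the hand is clear, and the other things are where they were. I'll let it settle for 1 s, check the plate height and lid angle by depth, then hand in.

{"method": "move_arm", "body": {"increments": [{"tx": 0, "ty": 0, "tz": 0, "rx": 0, "ry": 0, "rz": 0, "gripper": -1}, {"tx": 0, "ty": 0, "tz": 0, "rx": 0, "ry": 0, "rz": 0, "gripper": -1}, {"tx": 0, "ty": 0, "tz": 0, "rx": 0, "ry": 0, "rz": 0, "gripper": -1}, {"tx": 0, "ty": 0, "tz": 0, "rx": 0, "ry": 0, "rz": 0, "gripper": -1}, {"tx": 0, "ty": 0, "tz": 0, "rx": 0, "ry": 0, "rz": 0, "gripper": -1}, {"tx": 0, "ty": 0, "tz": 0, "rx": 0, "ry": 0, "rz": 0, "gripper": -1}, {"tx": 0, "ty": 0, "tz": 0, "rx": 0, "ry": 0, "rz": 0, "gripper": -1}, {"tx": 0, "ty": 0, "tz": 0, "rx": 0, "ry": 0, "rz": 0, "gripper": -1}, {"tx": 0, "ty": 0, "tz": 0, "rx": 0, "ry": 0, "rz": 0, "gripper": -1}, {"tx": 0, "ty": 0, "tz": 0, "rx": 0, "ry": 0, "rz": 0, "gripper": -1}]}}

```text
clock: 10.5
eef_pos: [410.7, 126.5, 201.3]
tcp_rot: [-3.142, -0.0, 2.907]
contact_force: [-1.3, -0.3, -0.5]
opening: -0.0
```

Run:
```python
from h import *
d0=np.load('top_d.npy');im,d=r.grab_frame('top');mt=r.camera_model('top');jj,ii=np.meshgrid(np.arange(560),np.arange(420))
f=lambda d:(np.stack([(jj-mt['cx'])/mt['fx']*d,(ii-mt['cy'])/mt['fy']*d,d],-1)-np.array(mt['t']))@np.array(mt['R'])
a=np.radians(-13.4);A=np.array([[np.cos(a),-np.sin(a)],[np.sin(a),np.cos(a)]])
for D in (d0,d):
    W=f(D);L=(W[...,:2]-[599.8,-18.4])@A
    for k in (4,5):
        q=(D>0)&(abs(L[...,0]+118)<14)&(abs(L[...,1]-48*(k-3))<14)&(abs(W[...,2]-90)<15);print(k,q.sum(),np.median(W[q][:,2]))
q=(d>0)&(abs(L[...,1])<145)&(L[...,0]>-65)&(L[...,0]<200)&(W[...,2]>120)
print('lid top',W[q][:,2].max(),'angle',np.polyfit(L[q][:,0],W[q][:,2],1),L[q][:,0].min())
```

```text
4 142 90.96084087774173
5 141 88.65338019310448
4 145 90.79951268267223
5 139 88.80473349495308
lid top 282.4348854892795 angle [ -1.25332265 341.53811051] 41.55294851493497
```

```bash
python3 -c "
from rig import r
print(r.sign_off())"
```

```text
the job is handed in; nothing more can be done
None
```

The case is open. The push plate was in bay 5, the leftmost seen from the robot. It showed darker, with a bezel, and about 2 mm below the other bays by depth.

**Press:** I touched down with closed fingertips at about 10 mm/s and pressed the plate to its stop, with about 12 N on the tool at the end. The lid sprang open by itself, and I then lifted off slowly and backed the hand away.

**Last checks before handing in (10.5 s on the clock):**
- **Lid:** its top edge is at 282 mm, where fully open should put it at about 281 mm.
- **Plate:** it is back at its rest height, 88.8 mm against 88.7 mm before pressing.
- **Hand:** it is clear of the case, with only noise on the force reading.
- **Other things on the bench:** those visible in the last picture look unmoved. I checked this by eye in that one view and did not measure it.

**What disagreed or failed:**
- **Depth check:** a straight-line fit to the lid's depth points gave only about 0.9 rad. I set it aside because the frame and the things seen through the clear lid skew it.
- **Refused moves:** my first two move calls were refused for incomplete rows, so nothing moved until I resent them.

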